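Pin the kiln lid back on its hinge and start the kiln

TASK

Put the lid of the small jewellery kiln back on its hinge: slide the lid back, feel for where its knuckles line up with those on the kiln, and push the drawn-out hinge pin through all of them until its head is fully home against the end knuckle, without forcing anything. Then start the kiln by pressing the button on its control box fully down, let it come up again, and leave everything else on the table where it is.

Things in the scene. Friction and masses are not known exactly. Their poses are not given: they have to be found in the camera images.
- kiln: Small top-loading jewellery kiln, fixed: a steel box 170 (x) by 150 (y) mm, rim 140 mm above the table. Origin on the table under the box's middle; -x is its front, facing the robot; z up. The hinge runs along its rear top edge. A grey control box (135 by 62 mm, top 135 mm high) stands on its -y side, centred at kiln x -10, y -123 mm.
- hinge (a point): On the kiln: point of the hinge line (kiln x +100, y 0, height 154 mm; axes as the kiln's), through three fixed knuckles, tubes of 20 mm outer, 11.5 mm inner diameter, at kiln y +40 to +96 (long end knuckle), -14 to +8 and -68 to -46 mm. Pushed back, the lid stops, squared, when its leaf's edge meets these tubes, its bores then 3.5 mm too far back. Bores within about 1 mm let the pin enter.
- pin_seat (a point): On the kiln: centre of the outer (+y) face of the long end knuckle, on the hinge line (kiln x +100, y +96, height 154 mm), where the shoulder of the pin's head must come to rest. Axes as the kiln's.
- lid: Lid, 0.5 kg, flat on the kiln's rim, drawn 12 to 30 mm forward (-x): fibre slab in a steel pan, 167 (x) by 162 (y) by 32 mm; its sides reach 10 mm down over the kiln with 3.5 mm play each, so it slides front to back and may sit askew by 0.03 rad. Origin in its underside; in place this is 140 mm above the kiln's origin, give or take the leaf's setting (see lid_hinge).
- lid_hinge (a point): On the lid, x +100, y 0, 14 mm above its underside: nominal bore line of its hinge leaf, a plate along its rear edge with two knuckles (tubes as the kiln's) at lid y +13 to +35 and -41 to -19 mm. The leaf is screwed on tight through slots: the true line is up to 5.5 mm before or behind this point, the same all along, not reported. Find it by touch.
- lid_handle (a point): On the lid: middle of its wooden bar handle, 18 mm diameter, 94 mm long, parallel to lid y, 50 mm in front of the lid's origin, axis 30 mm above the lid's top (202 mm above the table). It can be pushed from the front or from behind; 21 mm is free beneath it between two end posts.
- pin: Loose steel hinge pin, 0.13 kg: shaft 10 mm diameter, 174 mm long, the nose only lightly chamfered (1.2 mm); round head 22 mm diameter, 14 mm long. Origin at the centre of the head's shoulder; shaft along pin -y, head along +y. At the start 40 to 52 mm of the nose end is inside the long end knuckle, the rest stands out on the kiln's +y side, the head drooping 5 to 9 mm.
- pin_head (a point): On the pin: centre of the head's outer flat face, 14 mm along pin +y from the origin; push here along pin -y, following it up as it levels (pressed down or sideways it binds). With the pin home this face is 110 mm to the +y side of the kiln's origin and 10 mm of nose stand out of the far knuckle.
- start_top (a point): Centre of the top face of the round start button (28 mm diameter, in a black collar of 44 mm), on the control box at kiln x -40, y -123 mm, 157 mm above the table when up. Pressed straight down.
- start (a joint): Travel of the start button in m: 0 up, 0.006 fully down. Its spring takes 1.5 N at the top and 5 N fully down, and brings it up again.
- firing_board: Bystander: white ceramic firing board 85 by 95 by 14 mm with finished pieces on it, left (+y) of the kiln near the pin. Leave alone. Origin under its centre.
- ring_box: Bystander: open black ring box, 55 by 55 by 34 mm, right of the control box. Leave alone. Origin under its centre.
- ring_box_b: Bystander: a second open black ring box, 55 by 55 by 34 mm, further left. Leave alone. Origin under its centre.
- can: Bystander: drinks can, 66 mm diameter, 115 mm high, on the left. Leave alone. Origin under its centre.
- slip_jar: Bystander: lidded jar, 72 mm diameter, 86 mm high, front left. Leave alone. Origin under its centre.
- roller_tub: Bystander: tub of clay rollers, 130 by 210 by 55 mm, far left. Leave alone. Origin under its centre.
- mallet: Bystander: rubber mallet, 225 mm long, lying at the front right. Leave alone. Origin under its centre.
Mind the look-alikes: they are no part of the job. Several things have the shape of the pin; the one meant has the colours described above.

How it is judged:
By the outcome, as a careful person would: the job done as asked, in the order asked, and still so for the second after the job is handed in, with the robot touching nothing.
It also fails if it takes over 67 s, if anything falls off the work surface, if the arm or the gripper's body presses on something with over 40 N, if the wrist force passes 120 N, or if a joint passes its speed limit or range.

ROBOT

A 7-joint arm with a two-finger parallel gripper is mounted at the origin on the work surface. World frame = base frame: x ahead of the robot, y to its left, z up, the work surface at z = 0. Lengths are in m, angles in rad, forces in N, time in s.
With the tool pointing down it reaches from about 0.4 to 0.85 m from the base axis. Payload 4.5 kg.
Tool frame: the origin (TCP) lies midway between the tips of the shut fingers; the grasp point (between the pads) lies 19 mm behind it; z points along the fingers, y is the line along which they close (so a half turn about z gives the same grasp; the last joint's range is limited). The gripper opens to 88 mm and grips with 3 to 60 N. Pads are 18 mm wide; open, the fingers measure 123 mm over their backs; the gripper's body (75 mm by 187 mm) begins 45 mm behind the grasp point.
Start: joints at [1.334, 0.689, -0.195, 1.565, 0.157, 0.902, -0.215], TCP at [0.167, -0.602, 0.239] pointing down, gripper open.
Joint ranges: [-3.01, 3.01], [-0.46, 2.08], [-1.47, 1.51], [0.13, 2.56], [-1, 4.14], [0.04, 2.09], [-2.66, 2.66]. Speed limits (rad/s): [2.57, 2.57, 3.14, 3.14, 3.14, 3.14, 3.14].

INTERFACE

Orientations are given as a unit quaternion [x, y, z, w].
In Python, from plant import r gives the robot as it stands.
- The arm moves only by the tool carry_out, never from a script. Its argument "plan" is a list of rows, each an object with "rot": the turn, a rotation vector about the tool's x, y, z in rad, a list of three; "xyz": the shift along the tool's x, y, z in m, a list of three; "grip": the closure in counts, from 0 (fully open) to 255 (shut). In form: [{"rot": [wx, wy, wz], "xyz": [dx, dy, dz], "grip": grip}, ...]. A call has 1 to 8 rows; each row is the pose to reach, as a shift and turn from the pose commanded when the call began, along the tool's axes at that moment; what a row does not reach only later rows make up. A row lasts 1/12 s, in which the tool goes at most 41.7 mm and 7.16 degrees, less where a joint would pass 70% of its speed; a pose out of reach is approached as far as the arm can. A call with a gripper value outside its range is refused whole. The fingers move at their own pace and stop on an object; "squeeze" is the grip in N (left out, the last holds). Time passes only in rows, so rows that repeat a pose let the fingers close. It gives the time, the measured TCP pose, the force, the opening and the grip force at its end, in the units of the state.
- r.get_state(): the state, without advancing time (a new reading comes with each control period).
- r.snapshot(name): name is "side" or "top" or "wrist"; returns the picture (400x640x3 uint8, red, green, blue); there is no depth.
- r.camera_params(name): a dict with "fx", "fy", "cx", "cy" (pixels), "position" and "attitude" of the camera in the world; the wrist camera has in their place "hand_eye" (4x4, takes a point from camera to tool coordinates, whose origin is the TCP and whose axes are the flange's). Camera axes: x right, y down, z forward; pixel columns grow to the right and rows downward; lengths in m; the calibration is good to about 2 mm. A picture is of the moment at which its call begins: read the wrist's pose just before it. camera_params takes no time and is no camera call.
- r.finish_job(): hands the job in; it is judged then, once.
The state is a dict: "clock": time; "q": joint angles; "qd": joint speeds; "joint_torque": joint torques, N m; "tool_pos": TCP position; "eef_rot": TCP orientation; "contact_force": force on the tool from outside, world axes, zero at the start; "moment": the same for the moment, N m; "opening": opening from 0.0 (shut) to 1.0 (fully open); "finger_force": force on a finger pad.
Only numpy, scipy, OpenCV 4.12 (cv2) and the standard library are available. Lean on these libraries where they do the work, as an engineer would, in place of code of your own. Each camera call takes 0.05 s, during which the arm holds its last target. There are 200 camera calls.

## Working session

There is one attempt and no reset: what is moved stays moved. The work goes in short steps, Python scripts to look and compute and a tool call to move; the robot and the scene stay as the last step left them, time stands still between calls to the robot, and variables do not carry over. Pictures are saved under pics/ and viewed, at most 10 in all, crops included, and the job is handed in when it is done.

Besides the shell and the picture viewer there is one more tool, called after "Call:" by a JSON object that holds its "fn" and its "kwargs", one argument or row to a line. carry_out: Moves the arm, as the interface text tells. Its arguments: {"type":"object","properties":{"plan":{"type":"array"},"squeeze":{"type":"number"}},"required":["plan"]}

```bash
ls; mkdir -p pics; python3 - <<'E'
from plant import r
import cv2
s=r.get_state()
for k in s: print(k,s[k])
for n in("side","top","wrist"):
    print(n,r.camera_params(n))
for n in("side","top"):
    cv2.imwrite(f"pics/{n}0.png",cv2.cvtColor(r.snapshot(n),cv2.COLOR_RGB2BGR))
E
```

```text
pics
clock 0.0
q [ 1.33380495  0.69000254 -0.19453536  1.56635286  0.15729079  0.90250125
 -0.21507601]
qd [-6.02038766e-04  1.44343374e-03 -6.09256091e-04 -6.74705603e-04
  8.14917591e-05 -8.61771283e-04 -2.13057615e-03]
joint_torque [ 1.24541089e-03 -5.27555037e+01 -1.26687460e+00 -1.53429437e+01
 -5.26676711e-02  6.44268395e-03  1.94760833e-04]
tool_pos [ 0.16697681 -0.60161481  0.23789665]
eef_rot [ 9.90839445e-01  1.35041912e-01 -1.82678172e-04 -9.17863027e-04]
contact_force [-0.90778586 -0.314519   -0.46731523]
moment [ 0.0189915  -0.00759057  0.02965031]
finger_force 0.0
opening 0.9996610031498183
side {'fx': 475.20547290576746, 'fy': 475.20547290576746, 'cx': 319.5609983661596, 'cy': 203.31026731803294, 'position': array([ 0.41989463, -1.17394943,  1.00178471]), 'attitude': array([ 0.88788546, -0.02811842,  0.01776958, -0.45886055])}
top {'fx': 392.3214559625415, 'fy': 392.3214559625415, 'cx': 316.3313746082718, 'cy': 195.7785210951311, 'position': array([0.45167661, 0.0030093 , 1.21700485]), 'attitude': array([-0.7043514 ,  0.70887528, -0.02580899,  0.02681138])}
wrist {'fx': 289.309546446953, 'fy': 289.309546446953, 'cx': 321.99092742498186, 'cy': 196.2984544750919, 'hand_eye': array([[-6.12967599e-05, -9.64133964e-01, -2.65416081e-01,
         6.74867674e-02],
       [ 9.99999985e-01, -1.02832617e-04,  1.42597463e-04,
        -1.21536238e-04],
       [-1.64776487e-04, -2.65416068e-01,  9.64133955e-01,
        -1.47010950e-01],
       [ 0.00000000e+00,  0.00000000e+00,  0.00000000e+00,
         1.00000000e+00]])}
```

View pics/top0.png

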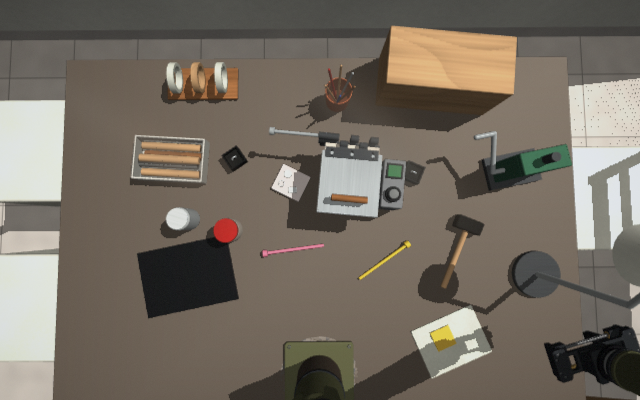

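View pics/side0.png

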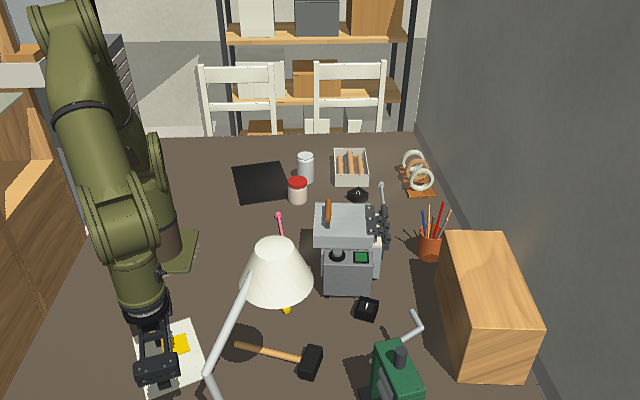

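The top view shows the kiln at about (350,185), the silver pin from its head (272,131) to the hinge at (330,137), and the button at (393,195). The pink and yellow pins are decoys. Next I'll enlarge this area.

```bash
python3 - <<'E'
import cv2
a=cv2.imread("pics/top0.png")[115:227,260:420]
cv2.imwrite("pics/c1.png",cv2.resize(a,None,fx=5,fy=5,interpolation=cv2.INTER_CUBIC))
E
```

```text
(no output)
```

View pics/c1.png

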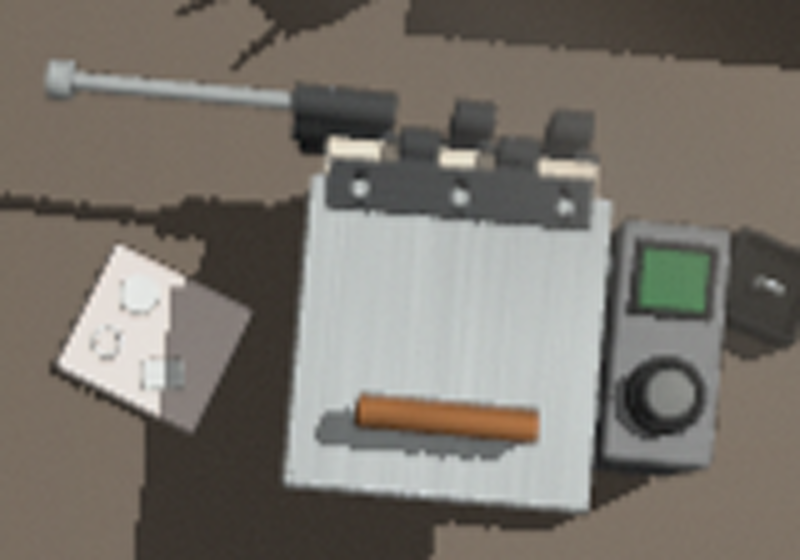

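The crop shows the long knuckle spanning (293–396, ~105–112) and the fixed knuckles centred at (474,119) and (573,130). The button is at (670,395), the handle runs (358,410)–(538,425), and the pin head is at (60,78). I'll fit the kiln and lid poses from these.

```bash
cat > h.py <<'E'
import numpy as np, cv2
from scipy.spatial.transform import Rotation as R
from scipy.optimize import least_squares
from plant import r
def cam(name, st=None):
    p=r.camera_params(name)
    if 'hand_eye' in p:
        T=np.array(p['hand_eye']); Rt=R.from_quat(st['eef_rot']).as_matrix()
        C=Rt@T[:3,:3]; o=np.array(st['tool_pos'])+Rt@T[:3,3]
    else: C=R.from_quat(p['attitude']).as_matrix(); o=p['position']
    return p,C,o
def proj(c,P):
    p,C,o=c; q=(np.atleast_2d(P)-o)@C
    return np.c_[p['fx']*q[:,0]/q[:,2]+p['cx'],p['fy']*q[:,1]/q[:,2]+p['cy']]
def onz(c,uv,z):
    p,C,o=c; d=C@np.array([(uv[0]-p['cx'])/p['fx'],(uv[1]-p['cy'])/p['fy'],1])
    return o+d*(z-o[2])/d[2]
def K(pose,P):
    P=np.atleast_2d(np.array(P,float)); x,y,a=pose; c,s=np.cos(a),np.sin(a)
    return np.c_[x+c*P[:,0]-s*P[:,1],y+s*P[:,0]+c*P[:,1],P[:,2]]
def fit(c,P,uv,x0):
    f=lambda q:(proj(c,K(q,P))-uv).ravel()
    s=least_squares(f,x0); return s.x,s.fun.reshape(-1,2)
E
python3 - <<'E'
from h import *
c=cam('top')
cr=lambda a:(np.array(a,float)+.5)/5-.5+[260,115]
m=1e-3
P=np.array([[100,96,154],[100,40,154],[100,-3,154],[100,-57,154],[-40,-123,157],[-77.5,-154,135],[-77.5,-92,135],[57.5,-92,135],[57.5,-154,135]])*m
uv=cr([[293,104],[396,112],[474,119],[573,130],[670,395],[708,466],[605,458],[622,220],[730,230]])
k,res=fit(c,P,uv,[.5,-.08,-.05]); print('kiln',k,'\n',res.round(2))
L=np.array([[-50,47,202],[-50,-47,202],[-83.5,81,172],[-83.5,-81,172],[83.5,-81,172],[83.5,81,172]])*m
uv=cr([[358,410],[538,425],[285,487],[588,510],[612,200],[315,175]])
l,res=fit(c,L,uv,[.5,-.08,-.05]); print('lid',l,'\n',res.round(2))
a=k[2];d=l[:2]-k[:2];print('lid in kiln',np.cos(a)*d[0]+np.sin(a)*d[1],-np.sin(a)*d[0]+np.cos(a)*d[1],l[2]-a)
for uv_ in ([45,78],[75,80]): 
    w=onz(c,cr(uv_),.150);d=w[:2]-k[:2];print('pin',w,'kiln frame',np.cos(a)*d[0]+np.sin(a)*d[1],-np.sin(a)*d[0]+np.cos(a)*d[1])
print(r.get_state()['clock'])
E
```

```text
kiln [ 0.58865481 -0.08718758 -0.10577151] 
 [[ 0.13 -0.32]
 [-0.19  0.06]
 [-0.2   0.19]
 [-0.41 -0.09]
 [ 0.05 -0.22]
 [ 0.94  0.82]
 [-0.86  0.19]
 [-0.02 -0.41]
 [ 0.58 -0.23]]
lid [ 0.56583289 -0.08522171 -0.09289009] 
 [[-0.2   1.76]
 [-0.04  1.89]
 [ 0.23 -1.47]
 [ 0.3  -0.81]
 [ 0.14 -0.69]
 [-0.42 -0.81]]
lid in kiln -0.02290192151402061 -0.0004545297253272158 0.01288142093348435
pin [0.7137457  0.13496257 0.15      ] kiln frame 0.1009384458147727 0.23411503286241217
pin [0.712512   0.11838462 0.15      ] kiln frame 0.1014618504432621 0.2174994897313296
0.1
```

```bash
cat >> h.py <<'E'
def tri(uvt,uvs):
    L=[]
    for n,uv in(('top',uvt),('side',uvs)):
        p,C,o=cam(n); d=C@np.array([(uv[0]-p['cx'])/p['fx'],(uv[1]-p['cy'])/p['fy'],1]); L.append((o,d/np.linalg.norm(d)))
    (a,d),(b,e)=L; t=np.linalg.lstsq(np.c_[d,-e],b-a,rcond=None)[0]
    p,q=a+t[0]*d,b+t[1]*e; return (p+q)/2,np.linalg.norm(p-q)
E
python3 - <<'E'
from h import *
print('lamp',tri((535,275),(275,265)))
for t in((333,68),(341,66),(353,70)):
  for s in((423,200),(441,205),(452,212)): print(t,s,*tri(t,s))
a=cv2.imread("pics/top0.png")[55:125,285:385];b=cv2.imread("pics/side0.png")[170:270,360:480]
c=cv2.resize(a,(400,280),interpolation=2);d=cv2.resize(b,(400,333),interpolation=2)
o=np.zeros((333,800,3),np.uint8);o[:280,:400]=c;o[:,400:]=d;cv2.imwrite('pics/c2.png',o)
E
```

```text
lamp (array([ 0.36127579, -0.46815868,  0.35612295]), np.float64(0.04073310503537921))
(333, 68) (423, 200) [ 0.83487594 -0.04029525  0.20575081] 0.05805251225306015
(333, 68) (441, 205) [ 0.87037974 -0.04265962  0.17877177] 0.012802290848639772
(333, 68) (452, 212) [ 0.89571046 -0.0453375   0.14927279] 0.011805812852862895
(341, 66) (423, 200) [ 0.83063483 -0.06021898  0.22115429] 0.06374749005907192
(341, 66) (441, 205) [ 0.8655299  -0.06305028  0.1948032 ] 0.019505908178609744
(341, 66) (452, 212) [ 0.89035741 -0.0662269   0.16611158] 0.004434480376734322
(353, 70) (423, 200) [ 0.81680281 -0.08935866  0.24003889] 0.05520687403344211
(353, 70) (441, 205) [ 0.85004454 -0.09332522  0.21556901] 0.011887240352869463
(353, 70) (452, 212) [ 0.87355873 -0.09747967  0.18860434] 0.011612423518669826
```

View pics/c2.png

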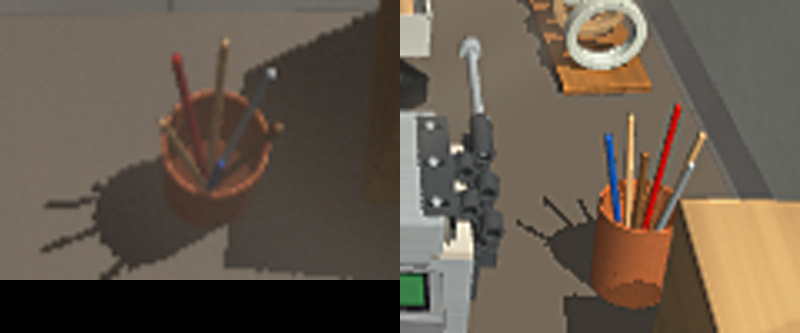

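Pencils are clear of the work (x≥0.83). The lamp shade sits near (0.36,-0.47,0.36), so I'll swing inside it at radius about 0.42.

```bash
cat >> h.py <<'E'
KP=np.array([ 0.58865481,-0.08718758,-0.10577151])
def rel(*wps, ref=None):
    "world (x,y,z,yaw of tool x, tool down) -> xyz, rot in present tool axes"
    s=r.get_state(); p,q=ref or (s['tool_pos'],s['eef_rot']); B=R.from_quat(q)
    for x,y,z,a in wps:
        T=R.from_matrix(np.array([[np.cos(a),np.sin(a),0],[np.sin(a),-np.cos(a),0],[0,0,-1]]))
        d=B.inv().apply(np.array([x,y,z])-p); w=(B.inv()*T).as_rotvec()
        print('xyz',d.round(4),'rot',w.round(3),'rows',round(max(np.linalg.norm(d)/.0417,np.linalg.norm(w)/.125),1))
def st():
    s=r.get_state(); x=R.from_quat(s['eef_rot']).as_matrix()
    d=s['tool_pos'][:2]-KP[:2];c,n=np.cos(KP[2]),np.sin(KP[2]);f=s['contact_force']
    print('t',s['clock'],'pos',s['tool_pos'].round(4),'yaw-kiln',round(np.arctan2(x[1,0],x[0,0])-KP[2],4),'z',x[:,2].round(3),'kiln',(c*d[0]+n*d[1]).round(4),(-n*d[0]+c*d[1]).round(4),
     'Fk',(c*f[0]+n*f[1]).round(2),(-n*f[0]+c*f[1]).round(2),f[2].round(2),'open',s['opening'])
    return s
E
python3 - <<'E'
from h import *
st()
rel((.116,-.404,.265,.271),(.27,-.322,.275,.70),(.38,-.178,.285,1.15),(.52,-.081,.27,1.465))
E
```

```text
t 0.1 pos [ 0.167  -0.6017  0.238 ] yaw-kiln 0.3767 z [-0.001  0.002 -1.   ] kiln -0.365 -0.5561 Fk 1.08 0.4 0.44 open 1.0003731049262365
xyz [ 0.0038 -0.2042 -0.0267] rot [-0.002  0.    -0.   ] rows 4.9
xyz [ 0.1741 -0.242  -0.0366] rot [-0.002 -0.    -0.429] rows 7.2
xyz [ 0.3186 -0.3513 -0.0465] rot [-0.002 -0.001 -0.879] rows 11.4
xyz [ 0.4795 -0.4073 -0.0314] rot [-2.000e-03 -1.000e-03 -1.194e+00] rows 15.1
```

Call:
{"fn": "carry_out", "kwargs": {
  "plan": [
    {"rot":[0,0,0],"xyz":[0,-0.204,-0.027],"grip":0},
    {"rot":[0,0,0],"xyz":[0,-0.204,-0.027],"grip":0},
    {"rot":[0,0,0],"xyz":[0,-0.204,-0.027],"grip":0},
    {"rot":[0,0,0],"xyz":[0.004,-0.204,-0.027],"grip":0},
    {"rot":[0,0,0],"xyz":[0.004,-0.204,-0.027],"grip":0},
    {"rot":[0,0,-0.43],"xyz":[0.174,-0.242,-0.037],"grip":0},
    {"rot":[0,0,-0.43],"xyz":[0.174,-0.242,-0.037],"grip":0},
    {"rot":[0,0,-0.43],"xyz":[0.174,-0.242,-0.037],"grip":0}
  ]
}}

```text
clock: 0.77
tool_pos: [0.2268, -0.3447, 0.2733]
eef_rot: [0.948, 0.319, -0.0, 0.0]
contact_force: [-0.5, 0.3, -0.4]
opening: 0.998
finger_force: 0.0
```

```bash
python3 - <<'E'
from h import *
st()
rel((.38,-.178,.285,1.15),(.515,-.081,.26,1.465))
E
```

```text
t 0.7667 pos [ 0.2268 -0.3447  0.2733] yaw-kiln 0.7552 z [-0.    -0.001 -1.   ] kiln -0.3327 -0.2943 Fk -0.57 0.21 -0.37 open 0.9980166736774873
xyz [ 0.2228 -0.0401 -0.0119] rot [ 0.     0.001 -0.501] rows 5.4
xyz [ 0.389  -0.0357  0.0129] rot [ 0.     0.001 -0.816] rows 9.4
```

Call:
{"fn": "carry_out", "kwargs": {
  "plan": [
    {"rot":[0,0,-0.5],"xyz":[0.222,-0.04,-0.012],"grip":0},
    {"rot":[0,0,-0.5],"xyz":[0.222,-0.04,-0.012],"grip":0},
    {"rot":[0,0,-0.5],"xyz":[0.222,-0.04,-0.012],"grip":0},
    {"rot":[0,0,-0.5],"xyz":[0.222,-0.04,-0.012],"grip":0},
    {"rot":[0,0,-0.5],"xyz":[0.222,-0.04,-0.012],"grip":0},
    {"rot":[0,0,-0.816],"xyz":[0.389,-0.036,0.013],"grip":0},
    {"rot":[0,0,-0.816],"xyz":[0.389,-0.036,0.013],"grip":0},
    {"rot":[0,0,-0.816],"xyz":[0.389,-0.036,0.013],"grip":0}
  ]
}}

```text
clock: 1.43
tool_pos: [0.4683, -0.1175, 0.2675]
eef_rot: [0.743, 0.67, -0.0, 0.0]
contact_force: [1.0, -0.9, 0.6]
opening: 0.997
finger_force: 0.0
```

```bash
python3 - <<'E'
from h import *
rel((.51,-.081,.26,1.465))
E
```

```text
xyz [0.0406 0.0378 0.0075] rot [-0.     0.001  0.003] rows 1.3
```

Call:
{"fn": "carry_out", "kwargs": {
  "plan": [
    {"rot":[0,0,0],"xyz":[0.04,0.038,0.008],"grip":0},
    {"rot":[0,0,0],"xyz":[0.04,0.038,0.008],"grip":0},
    {"rot":[0,0,0],"xyz":[0.04,0.038,0.008],"grip":0}
  ]
}}

```text
clock: 1.68
tool_pos: [0.512, -0.0791, 0.2591]
eef_rot: [0.743, 0.67, 0.002, -0.001]
contact_force: [0.5, -0.5, 0.4]
opening: 1.002
finger_force: 0.0
```

```bash
python3 - <<'E'
from h import *
s=st(); im=r.snapshot('wrist'); np.save('w0.npy',np.r_[s['tool_pos'],s['eef_rot']])
cv2.imwrite('pics/w0.png',cv2.cvtColor(im,cv2.COLOR_RGB2BGR))
E
```

```text
t 1.6833 pos [ 0.512  -0.0791  0.2591] yaw-kiln 1.5736 z [ 0.001  0.003 -1.   ] kiln -0.0771 -0.0 Fk 0.56 -0.44 0.43 open 1.002103836392576
```

View pics/w0.png

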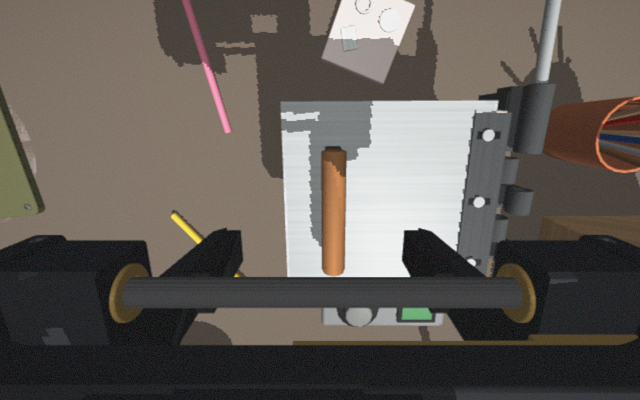

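The wrist view shows the handle from (333,150) to (333,274), between the open fingers. The lid's left edge runs from (281,101) to (290,277).

```bash
python3 - <<'E'
from h import *
w=np.load('w0.npy'); c=cam('wrist',dict(tool_pos=w[:3],eef_rot=w[3:]))
inv=lambda p:(R.from_euler('z',-KP[2]).apply(p-np.r_[KP[:2],0])).round(4)
for n,uv,z in(('h1',(333,148),.205),('h2',(333,274),.205),('fl',(281,101),.172),('fn',(290,277),.172),('rl',(497,101),.172),('knuckle end',(538,83),.154),('btn',(358,316),.157)): print(n,inv(onz(c,uv,z)))
E
```

```text
h1 [-0.0701  0.0472  0.205 ]
h2 [-0.0689 -0.0499  0.205 ]
fl [-0.1094  0.0797  0.172 ]
fn [-0.1064 -0.0723  0.172 ]
rl [0.0571 0.0802 0.172 ]
knuckle end [0.0987 0.0953 0.154 ]
btn [-0.041 -0.125  0.157]
```

Call:
{"fn": "carry_out", "kwargs": {
  "plan": [
    {"rot":[0,0,0],"xyz":[0,0.007,0.04],"grip":0},
    {"rot":[0,0,0],"xyz":[0,0.007,0.073],"grip":0},
    {"rot":[0,0,0],"xyz":[0,0.007,0.073],"grip":168},
    {"rot":[0,0,0],"xyz":[0,0.007,0.073],"grip":168},
    {"rot":[0,0,0],"xyz":[0,0.007,0.073],"grip":168},
    {"rot":[0,0,0],"xyz":[0,0.007,0.073],"grip":168},
    {"rot":[0,0,0],"xyz":[0,0.007,0.073],"grip":168}
  ],
  "squeeze": 5
}}

```text
clock: 2.32
tool_pos: [0.5171, -0.0845, 0.1886]
eef_rot: [0.745, 0.667, 0.001, 0.001]
contact_force: [-0.1, 0.2, 0.5]
opening: 0.647
finger_force: 0.0
```

```bash
python3 -c "
from h import *
st()"
```

```text
t 2.3167 pos [ 0.5171 -0.0845  0.1886] yaw-kiln 1.5669 z [ 0.003 -0.001 -1.   ] kiln -0.0714 -0.0049 Fk -0.12 0.15 0.48 open 0.6467178378119274
```

Call:
{"fn": "carry_out", "kwargs": {
  "plan": [
    {"rot":[0,0,0],"xyz":[0.004,0,0.002],"grip":168},
    {"rot":[0,0,0],"xyz":[0.004,0,0.002],"grip":168},
    {"rot":[0,0,0],"xyz":[0.004,0,0.002],"grip":168},
    {"rot":[0,0,0],"xyz":[0.004,0,0.002],"grip":168},
    {"rot":[0,0,0],"xyz":[0.004,0.004,0.002],"grip":168},
    {"rot":[0,0,0],"xyz":[0.004,0.008,0.002],"grip":168},
    {"rot":[0,0,0],"xyz":[0.004,0.012,0.002],"grip":168},
    {"rot":[0,0,0],"xyz":[0.004,0.016,0.002],"grip":168}
  ]
}}

```text
clock: 2.98
tool_pos: [0.5302, -0.0819, 0.1843]
eef_rot: [0.745, 0.668, -0.003, -0.002]
contact_force: [-7.0, 0.8, 6.5]
opening: 0.336
finger_force: 3.5
```

```bash
python3 -c "
from h import *
st()"
```

```text
t 2.9833 pos [ 0.5302 -0.0819  0.1843] yaw-kiln 1.5675 z [-0.006 -0.001 -1.   ] kiln -0.0587 -0.0009 Fk -7.05 0.04 6.45 open 0.3364310849624852
```

Call:
{"fn": "carry_out", "kwargs": {
  "plan": [
    {"rot":[0,0,0],"xyz":[0,0.003,-0.002],"grip":168},
    {"rot":[0,0,0],"xyz":[0,0.003,-0.002],"grip":168}
  ]
}}

```text
clock: 3.15
tool_pos: [0.5358, -0.0823, 0.1866]
eef_rot: [0.745, 0.668, -0.0, -0.0]
contact_force: [-1.3, 0.5, -1.0]
opening: 0.344
finger_force: 1.2
```

```bash
python3 -c "
from h import *
st()"
```

```text
t 3.15 pos [ 0.5358 -0.0823  0.1866] yaw-kiln 1.5675 z [-0.001  0.    -1.   ] kiln -0.0531 -0.0007 Fk -1.37 0.35 -0.99 open 0.3439650527882273
```

Call:
{"fn": "carry_out", "kwargs": {
  "plan": [
    {"rot":[0,0,0],"xyz":[0,0.0015,0],"grip":168},
    {"rot":[0,0,0],"xyz":[0,0.003,0],"grip":168},
    {"rot":[0,0,0],"xyz":[0,0.004,0],"grip":168},
    {"rot":[0,0,0],"xyz":[0,0.005,0],"grip":168},
    {"rot":[0,0,0],"xyz":[0,0.006,0],"grip":168}
  ]
}}

```text
clock: 3.57
tool_pos: [0.5415, -0.0829, 0.1867]
eef_rot: [0.745, 0.668, -0.0, -0.0]
contact_force: [-2.7, 0.7, -1.3]
opening: 0.341
finger_force: 1.3
```

Call:
{"fn": "carry_out", "kwargs": {
  "plan": [
    {"rot":[0,0,0],"xyz":[0,0.001,0],"grip":168},
    {"rot":[0,0,0],"xyz":[0,0.002,0],"grip":168},
    {"rot":[0,0,0],"xyz":[0,0.003,0],"grip":168}
  ]
}}

```text
clock: 3.82
tool_pos: [0.5446, -0.0832, 0.1868]
eef_rot: [0.745, 0.668, -0.0, 0.0]
contact_force: [-2.5, 0.8, -2.2]
opening: 0.339
finger_force: 1.3
```

```bash
python3 -c "
from h import *
st()"
```

```text
t 3.8167 pos [ 0.5446 -0.0832  0.1868] yaw-kiln 1.5676 z [ 0. -0. -1.] kiln -0.0442 -0.0007 Fk -2.59 0.48 -2.25 open 0.33920836899343143
```

Call:
{"fn": "carry_out", "kwargs": {
  "plan": [
    {"rot":[0,0,0],"xyz":[0,0.001,0],"grip":168},
    {"rot":[0,0,0],"xyz":[0,0.002,0],"grip":168},
    {"rot":[0,0,0],"xyz":[0,0.002,0],"grip":168}
  ]
}}

```text
clock: 4.07
tool_pos: [0.5469, -0.0834, 0.1868]
eef_rot: [0.745, 0.668, 0.0, 0.0]
contact_force: [-1.7, 0.5, -1.5]
opening: 0.344
finger_force: 0.9
```

Call:
{"fn": "carry_out", "kwargs": {
  "plan": [
    {"rot":[0,0,0],"xyz":[0,0.001,0],"grip":168},
    {"rot":[0,0,0],"xyz":[0,0.002,0],"grip":168},
    {"rot":[0,0,0],"xyz":[0,0.002,0],"grip":168}
  ]
}}

```text
clock: 4.32
tool_pos: [0.5482, -0.0835, 0.1867]
eef_rot: [0.745, 0.668, -0.0, -0.0]
contact_force: [-2.8, 0.7, 0.0]
opening: 0.341
finger_force: 1.7
```

Call:
{"fn": "carry_out", "kwargs": {
  "plan": [
    {"rot":[0,0,0],"xyz":[0,0.001,0],"grip":168},
    {"rot":[0,0,0],"xyz":[0,0.002,0],"grip":168},
    {"rot":[0,0,0],"xyz":[0,0.002,0],"grip":168}
  ]
}}

```text
clock: 4.57
tool_pos: [0.5484, -0.0831, 0.1863]
eef_rot: [0.744, 0.668, -0.002, -0.002]
contact_force: [-7.4, 1.9, 1.1]
opening: 0.341
finger_force: 3.6
```

Call:
{"fn": "carry_out", "kwargs": {
  "plan": [
    {"rot":[0,0,0],"xyz":[0,0.001,0],"grip":168},
    {"rot":[0,0,0],"xyz":[0,0.002,0],"grip":168},
    {"rot":[0,0,0],"xyz":[0,0.002,0],"grip":168}
  ]
}}

```text
clock: 4.82
tool_pos: [0.5491, -0.083, 0.1861]
eef_rot: [0.744, 0.668, -0.002, -0.003]
contact_force: [-8.8, 3.1, 1.3]
opening: 0.356
finger_force: 5.0
```

```bash
python3 - <<'E'
from h import *
s=st(); im=r.snapshot('wrist'); np.save('w1.npy',np.r_[s['tool_pos'],s['eef_rot']])
cv2.imwrite('pics/w1.png',cv2.cvtColor(im,cv2.COLOR_RGB2BGR))
E
```

```text
t 4.8167 pos [ 0.5491 -0.083   0.1861] yaw-kiln 1.5684 z [-0.007  0.001 -1.   ] kiln -0.0398 -0.0 Fk -9.1 2.14 1.31 open 0.3555598362060259
```

View pics/w1.png

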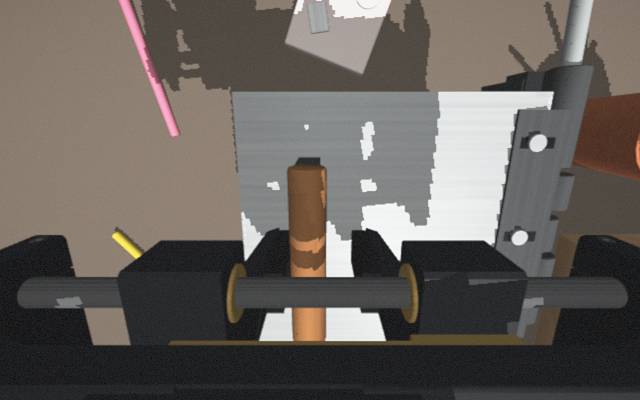

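Call:
{"fn": "carry_out", "kwargs": {
  "plan": [
    {"rot":[0,0,0],"xyz":[0,-0.005,0],"grip":168},
    {"rot":[0,0,0],"xyz":[0,-0.01,0],"grip":168},
    {"rot":[0,0,0],"xyz":[0,-0.01,0],"grip":168}
  ]
}}

```text
clock: 5.12
tool_pos: [0.5431, -0.0831, 0.1873]
eef_rot: [0.745, 0.668, 0.001, 0.001]
contact_force: [-0.2, 0.2, -0.4]
opening: 0.338
finger_force: 0.0
```

```bash
python3 -c "
from h import *
st()"
```

```text
t 5.1167 pos [ 0.5431 -0.0831  0.1873] yaw-kiln 1.5676 z [ 0.002 -0.    -1.   ] kiln -0.0457 -0.0007 Fk -0.2 0.22 -0.44 open 0.3378940859668492
```

Call:
{"fn": "carry_out", "kwargs": {
  "plan": [
    {"rot":[0,0,-0.003],"xyz":[0,0,0],"grip":200},
    {"rot":[0,0,-0.003],"xyz":[0,0,0],"grip":255},
    {"rot":[0,0,-0.003],"xyz":[0,0,0],"grip":255},
    {"rot":[0,0,-0.003],"xyz":[0,0,0],"grip":255},
    {"rot":[0,0,-0.003],"xyz":[0,0,0],"grip":255}
  ],
  "squeeze": 20
}}

```text
clock: 5.53
tool_pos: [0.5419, -0.083, 0.187]
eef_rot: [0.744, 0.669, -0.001, -0.0]
contact_force: [-4.4, -0.5, 4.8]
opening: 0.198
finger_force: 19.9
```

```bash
python3 -c "
from h import *
st()"
```

```text
t 5.5333 pos [ 0.5419 -0.083   0.187 ] yaw-kiln 1.5704 z [-0.001 -0.    -1.   ] kiln -0.047 -0.0008 Fk -4.29 -0.95 4.81 open 0.1979603854596071
```

Call:
{"fn": "carry_out", "kwargs": {
  "plan": [
    {"rot":[0,0,0],"xyz":[0,0.001,0],"grip":255},
    {"rot":[0,0,0],"xyz":[0,0.001,0],"grip":255},
    {"rot":[0,0,0],"xyz":[0,0.001,0],"grip":255}
  ]
}}

```text
clock: 5.78
tool_pos: [0.5419, -0.083, 0.187]
eef_rot: [0.744, 0.669, -0.002, -0.001]
contact_force: [-7.1, 1.7, 7.4]
opening: 0.196
finger_force: 20.0
```

Call:
{"fn": "carry_out", "kwargs": {
  "plan": [
    {"rot":[0,0,0],"xyz":[0,0.001,0],"grip":255},
    {"rot":[0,0,0],"xyz":[0,0.001,0],"grip":255},
    {"rot":[0,0,0],"xyz":[0,0.001,0],"grip":255}
  ]
}}

```text
clock: 6.03
tool_pos: [0.5418, -0.083, 0.187]
eef_rot: [0.744, 0.669, -0.002, -0.002]
contact_force: [-8.7, 0.7, 9.9]
opening: 0.195
finger_force: 20.0
```

Call:
{"fn": "carry_out", "kwargs": {
  "plan": [
    {"rot":[0,0,0],"xyz":[0,-0.0015,0],"grip":255},
    {"rot":[0,0,0],"xyz":[0,-0.0015,0],"grip":255},
    {"rot":[0,0,0],"xyz":[0,-0.0015,0],"grip":255}
  ]
}}

```text
clock: 6.28
tool_pos: [0.5419, -0.083, 0.187]
eef_rot: [0.744, 0.669, -0.001, -0.001]
contact_force: [-6.4, -0.0, 6.3]
opening: 0.198
finger_force: 20.0
```

Call:
{"fn": "carry_out", "kwargs": {
  "plan": [
    {"rot":[0,0,0],"xyz":[0,-0.001,0],"grip":255},
    {"rot":[0,0,0],"xyz":[0,-0.001,0],"grip":255},
    {"rot":[0,0,0],"xyz":[0,-0.001,0],"grip":255}
  ]
}}

```text
clock: 6.53
tool_pos: [0.5419, -0.083, 0.187]
eef_rot: [0.744, 0.669, -0.0, 0.0]
contact_force: [-4.5, -0.6, 6.2]
opening: 0.196
finger_force: 20.0
```

```bash
python3 -c "
from h import *
st()"
```

```text
t 6.5333 pos [ 0.5419 -0.083   0.187 ] yaw-kiln 1.5704 z [-0. -0. -1.] kiln -0.0469 -0.0008 Fk -4.41 -1.04 6.21 open 0.1958849848351999
```

Call:
{"fn": "carry_out", "kwargs": {
  "plan": [
    {"rot":[0,0,0],"xyz":[0,-0.001,-0.0005],"grip":255},
    {"rot":[0,0,0],"xyz":[0,-0.002,-0.001],"grip":255},
    {"rot":[0,0,0],"xyz":[0,-0.003,-0.001],"grip":255},
    {"rot":[0,0,0],"xyz":[0,-0.004,-0.001],"grip":255},
    {"rot":[0,0,0],"xyz":[0,-0.004,-0.001],"grip":255},
    {"rot":[0,0,0],"xyz":[0,-0.004,-0.001],"grip":255}
  ]
}}

```text
clock: 7.03
tool_pos: [0.5381, -0.0825, 0.1876]
eef_rot: [0.744, 0.669, -0.0, -0.0]
contact_force: [0.1, -0.6, -4.3]
opening: 0.193
finger_force: 20.0
```

```bash
python3 -c "
from h import *
st()"
```

```text
t 7.0333 pos [ 0.5381 -0.0825  0.1876] yaw-kiln 1.5707 z [-0.  0. -1.] kiln -0.0508 -0.0007 Fk 0.2 -0.62 -4.31 open 0.19322658250069122
```

Call:
{"fn": "carry_out", "kwargs": {
  "plan": [
    {"rot":[0,0,0],"xyz":[0,0.0005,0.0005],"grip":255},
    {"rot":[0,0,0],"xyz":[0,0.0005,0.0005],"grip":255},
    {"rot":[0,0,0],"xyz":[0,0.0005,0.0005],"grip":255}
  ]
}}

```text
clock: 7.28
tool_pos: [0.5379, -0.0825, 0.1871]
eef_rot: [0.744, 0.669, -0.001, -0.0]
contact_force: [-1.7, 0.5, -1.4]
opening: 0.194
finger_force: 20.0
```

```bash
python3 -c "
from h import *
st()"
```

```text
t 7.2833 pos [ 0.5379 -0.0825  0.1871] yaw-kiln 1.5708 z [-0.001 -0.    -1.   ] kiln -0.0509 -0.0007 Fk -1.71 0.37 -1.36 open 0.19439292097035915
```

Call:
{"fn": "carry_out", "kwargs": {
  "plan": [
    {"rot":[0,0,0],"xyz":[0,0.0005,0],"grip":255},
    {"rot":[0,0,0],"xyz":[0,0.0005,0],"grip":255},
    {"rot":[0,0,0],"xyz":[0,0.0005,0],"grip":255}
  ]
}}

```text
clock: 7.53
tool_pos: [0.539, -0.0826, 0.1872]
eef_rot: [0.744, 0.669, -0.0, -0.0]
contact_force: [-1.9, -0.4, -3.1]
opening: 0.194
finger_force: 20.0
```

```bash
python3 -c "
from h import *
st()"
```

```text
t 7.5333 pos [ 0.539  -0.0826  0.1872] yaw-kiln 1.5706 z [-0. -0. -1.] kiln -0.0499 -0.0007 Fk -1.85 -0.63 -3.09 open 0.19392220631244808
```

Call:
{"fn": "carry_out", "kwargs": {
  "plan": [
    {"rot":[0,0,0],"xyz":[0,-0.0008,0],"grip":255},
    {"rot":[0,0,0],"xyz":[0,-0.0008,0],"grip":255},
    {"rot":[0,0,0],"xyz":[0,-0.0008,0],"grip":255}
  ]
}}

```text
clock: 7.78
tool_pos: [0.5389, -0.0825, 0.1874]
eef_rot: [0.744, 0.669, 0.001, 0.0]
contact_force: [0.6, 0.1, -3.2]
opening: 0.195
finger_force: 20.0
```

```bash
python3 -c "
from h import *
st();st()"
```

```text
t 7.7833 pos [ 0.5389 -0.0825  0.1874] yaw-kiln 1.5705 z [ 0.001  0.    -1.   ] kiln -0.0499 -0.0006 Fk 0.56 0.12 -3.19 open 0.19492162743327943
t 7.7833 pos [ 0.5389 -0.0825  0.1874] yaw-kiln 1.5705 z [ 0.001  0.    -1.   ] kiln -0.0499 -0.0006 Fk 0.56 0.12 -3.19 open 0.19492162743327943
```

Call:
{"fn": "carry_out", "kwargs": {
  "plan": [
    {"rot":[0,0,0],"xyz":[0,-0.0005,0],"grip":255},
    {"rot":[0,0,0],"xyz":[0,-0.0005,0],"grip":255},
    {"rot":[0,0,0],"xyz":[0,-0.0005,0],"grip":255}
  ]
}}

```text
clock: 8.03
tool_pos: [0.5381, -0.0824, 0.1874]
eef_rot: [0.744, 0.669, 0.0, 0.0]
contact_force: [0.2, 0.3, -3.5]
opening: 0.197
finger_force: 20.0
```

```bash
python3 -c "
from h import *
st()"
```

```text
t 8.0333 pos [ 0.5381 -0.0824  0.1874] yaw-kiln 1.5706 z [ 0.001 -0.    -1.   ] kiln -0.0508 -0.0006 Fk 0.16 0.27 -3.49 open 0.19722760358881933
```

Call:
{"fn": "carry_out", "kwargs": {
  "plan": [
    {"rot":[0,0,0],"xyz":[0,0,0],"grip":150},
    {"rot":[0,0,0],"xyz":[0,0,0],"grip":150},
    {"rot":[0,0,0],"xyz":[0,0,0],"grip":150},
    {"rot":[0,0,0],"xyz":[0,0,0],"grip":150},
    {"rot":[0,0,0],"xyz":[0,0,-0.02],"grip":150},
    {"rot":[0,0,0],"xyz":[0,0,-0.06],"grip":150},
    {"rot":[0,0,0],"xyz":[0,0,-0.1],"grip":200},
    {"rot":[0,0,0],"xyz":[0,0,-0.1],"grip":255}
  ]
}}

```text
clock: 8.7
tool_pos: [0.5422, -0.0815, 0.2943]
eef_rot: [0.744, 0.669, 0.005, 0.005]
contact_force: [1.3, 0.3, 0.4]
opening: 0.288
finger_force: 0.0
```

```bash
python3 - <<'E'
from h import *
s=st()
p=K(KP,[[.101,.275,.24],[.101,.275,.142]]);print(p)
rel(*[(*q,KP[2]+np.pi) for q in p])
E
```

```text
t 8.7 pos [ 0.5422 -0.0815  0.2943] yaw-kiln 1.5705 z [ 0.014 -0.    -1.   ] kiln -0.0468 0.0007 Fk 1.3 0.48 0.35 open 0.28782932534384303
[[0.71812332 0.17561254 0.24      ]
 [0.71812332 0.17561254 0.142     ]]
xyz [0.2742 0.147  0.0567] rot [ 0.012  0.01  -1.571] rows 12.6
xyz [0.2741 0.1457 0.1547] rot [ 0.012  0.01  -1.571] rows 12.6
```

Call:
{"fn": "carry_out", "kwargs": {
  "plan": [
    {"rot":[0,0,-1.57],"xyz":[0.274,0.147,0.05],"grip":255},
    {"rot":[0,0,-1.57],"xyz":[0.274,0.147,0.05],"grip":255},
    {"rot":[0,0,-1.57],"xyz":[0.274,0.147,0.05],"grip":255},
    {"rot":[0,0,-1.57],"xyz":[0.274,0.147,0.05],"grip":255},
    {"rot":[0,0,-1.57],"xyz":[0.274,0.147,0.05],"grip":255},
    {"rot":[0,0,-1.57],"xyz":[0.274,0.147,0.05],"grip":255},
    {"rot":[0,0,-1.57],"xyz":[0.274,0.147,0.05],"grip":255},
    {"rot":[0,0,-1.57],"xyz":[0.274,0.147,0.05],"grip":255}
  ]
}}

```text
clock: 9.37
tool_pos: [0.7135, 0.1796, 0.2359]
eef_rot: [0.328, 0.945, 0.001, -0.001]
contact_force: [-0.7, 0.8, -0.7]
opening: 0.006
finger_force: 0.0
```

```bash
python3 - <<'E'
from h import *
s=st()
p=K(KP,[[.101,.275,.24],[.101,.275,.142]])
rel(*[(*q,KP[2]+np.pi) for q in p])
E
```

```text
t 9.3667 pos [0.7135 0.1796 0.2359] yaw-kiln 2.5799 z [-0.001  0.003 -1.   ] kiln 0.096 0.2785 Fk -0.83 0.75 -0.72 open 0.006045401013605942
xyz [-0.0061 -0.0002 -0.0041] rot [ 0.003 -0.002 -0.562] rows 4.5
xyz [-0.0063 -0.0004  0.0939] rot [ 0.003 -0.002 -0.562] rows 4.5
```

Call:
{"fn": "carry_out", "kwargs": {
  "plan": [
    {"rot":[0,0,-0.562],"xyz":[-0.005,0,0],"grip":255},
    {"rot":[0,0,-0.562],"xyz":[-0.005,0,0],"grip":255},
    {"rot":[0,0,-0.562],"xyz":[-0.005,0,0],"grip":255},
    {"rot":[0,0,-0.562],"xyz":[-0.005,0,0],"grip":255},
    {"rot":[0,0,-0.562],"xyz":[-0.005,0,0],"grip":255},
    {"rot":[0,0,-0.562],"xyz":[-0.005,0,0],"grip":255}
  ]
}}

```text
clock: 9.87
tool_pos: [0.7169, 0.1712, 0.2368]
eef_rot: [0.057, 0.998, 0.0, -0.0]
contact_force: [1.2, -0.8, -0.2]
opening: 0.004
finger_force: 0.0
```

```bash
python3 - <<'E'
from h import *
s=st()
im=r.snapshot('wrist'); np.save('w2.npy',np.r_[s['tool_pos'],s['eef_rot']])
a=cv2.cvtColor(im,cv2.COLOR_RGB2BGR)
b=cv2.cvtColor(r.snapshot('top'),cv2.COLOR_RGB2BGR)
b=cv2.resize(b[115:215,260:420],(640,400),interpolation=2)
cv2.imwrite('pics/w2.png',cv2.resize(np.vstack([a,b]),(480,600),interpolation=cv2.INTER_AREA))
p=K(KP,[[.101,.275,.24],[.101,.275,.142]])
rel(*[(*q,KP[2]+np.pi) for q in p])
E
```

```text
t 9.8667 pos [0.7169 0.1712 0.2368] yaw-kiln 3.1338 z [-0.  0. -1.] kiln 0.1002 0.2705 Fk 1.24 -0.67 -0.17 open 0.0039023134713352756
xyz [-0.0008  0.0045 -0.003 ] rot [-0.    -0.    -0.011] rows 0.1
xyz [-0.0008  0.0045  0.095 ] rot [-0.    -0.    -0.011] rows 2.3
```

View pics/w2.png

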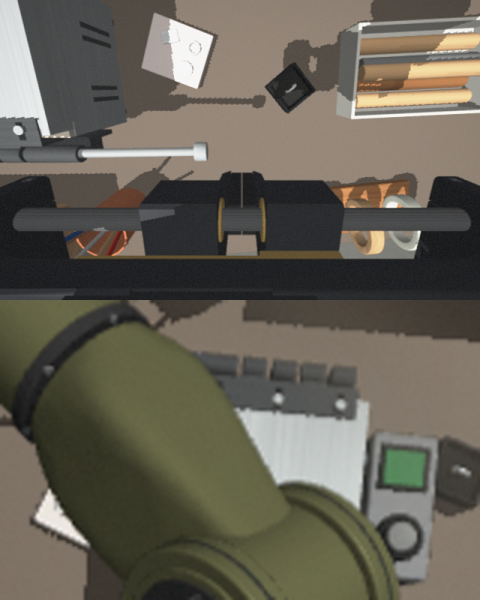

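The wrist view has the pin head's outer face at about (277,201) in full-size pixels. In the top view the knuckles form one line and the lid is square.

```bash
python3 - <<'E'
from h import *
w=np.load('w2.npy'); c=cam('wrist',dict(tool_pos=w[:3],eef_rot=w[3:]))
inv=lambda p:(R.from_euler('z',-KP[2]).apply(p-np.r_[KP[:2],0])).round(4)
for uv in((277,201),(260,202),(108,206)): print(inv(onz(c,uv,.147)),inv(onz(c,uv,.154)))
E
```

```text
[0.1006 0.232  0.147 ] [0.0986 0.2331 0.154 ]
[0.1014 0.2174 0.147 ] [0.0994 0.219  0.154 ]
[0.104 0.087 0.147] [0.1018 0.0924 0.154 ]
```

Call:
{"fn": "carry_out", "kwargs": {
  "plan": [
    {"rot":[0,0,-0.008],"xyz":[0,0.003,0.03],"grip":255},
    {"rot":[0,0,-0.008],"xyz":[0,0.003,0.065],"grip":255},
    {"rot":[0,0,-0.008],"xyz":[0,0.003,0.094],"grip":255},
    {"rot":[0,0,-0.008],"xyz":[0,-0.004,0.094],"grip":255},
    {"rot":[0,0,-0.008],"xyz":[0,-0.011,0.094],"grip":255},
    {"rot":[0,0,-0.008],"xyz":[0,-0.016,0.094],"grip":255},
    {"rot":[0,0,-0.008],"xyz":[0,-0.016,0.094],"grip":255}
  ]
}}

```text
clock: 10.55
tool_pos: [0.7168, 0.1535, 0.146]
eef_rot: [0.055, 0.998, 0.0, 0.002]
contact_force: [0.8, -0.1, -0.4]
opening: 0.006
finger_force: 0.0
```

```bash
python3 - <<'E'
from h import *
s=st()
E
```

```text
t 10.55 pos [0.7168 0.1535 0.146 ] yaw-kiln 3.1369 z [ 0.004 -0.    -1.   ] kiln 0.1021 0.2529 Fk 0.82 -0.04 -0.41 open 0.006316314490943933
```

Call:
{"fn": "carry_out", "kwargs": {
  "plan": [
    {"rot":[0,0,-0.004],"xyz":[0.001,-0.002,0.004],"grip":255},
    {"rot":[0,0,-0.004],"xyz":[0.001,-0.004,0.004],"grip":255},
    {"rot":[0,0,-0.004],"xyz":[0.001,-0.006,0.004],"grip":255},
    {"rot":[0,0,-0.004],"xyz":[0.001,-0.008,0.004],"grip":255},
    {"rot":[0,0,-0.004],"xyz":[0.001,-0.01,0.004],"grip":255}
  ]
}}

```text
clock: 10.97
tool_pos: [0.7131, 0.1466, 0.1398]
eef_rot: [0.051, 0.999, 0.001, 0.0]
contact_force: [0.5, 2.7, 0.5]
opening: 0.003
finger_force: 1.2
```

Call:
{"fn": "carry_out", "kwargs": {
  "plan": [
    {"rot":[0,0,0],"xyz":[0,-0.0015,0],"grip":255},
    {"rot":[0,0,0],"xyz":[0,-0.003,0],"grip":255},
    {"rot":[0,0,0],"xyz":[0,-0.0045,0],"grip":255}
  ]
}}

```text
clock: 11.22
tool_pos: [0.7126, 0.1429, 0.1398]
eef_rot: [0.051, 0.999, 0.001, 0.0]
contact_force: [0.5, 3.8, 1.4]
opening: 0.006
finger_force: 2.4
```

```bash
python3 - <<'E'
from h import *
s=st()
E
```

```text
t 11.2167 pos [0.7126 0.1429 0.1398] yaw-kiln 3.1457 z [ 0.001  0.003 -1.   ] kiln 0.0989 0.2419 Fk 0.08 3.8 1.36 open 0.0055005909532986185
```

Call:
{"fn": "carry_out", "kwargs": {
  "plan": [
    {"rot":[0,0,0],"xyz":[-0.001,-0.0015,0],"grip":255},
    {"rot":[0,0,0],"xyz":[-0.001,-0.003,-0.0003],"grip":255},
    {"rot":[0,0,0],"xyz":[-0.001,-0.0045,-0.0004],"grip":255}
  ]
}}

```text
clock: 11.47
tool_pos: [0.7131, 0.1381, 0.1401]
eef_rot: [0.051, 0.999, 0.001, 0.0]
contact_force: [-0.1, 5.1, 1.6]
opening: 0.006
finger_force: 2.5
```

Call:
{"fn": "carry_out", "kwargs": {
  "plan": [
    {"rot":[0,0,0],"xyz":[0,-0.0015,0],"grip":255},
    {"rot":[0,0,0],"xyz":[0,-0.003,-0.0003],"grip":255},
    {"rot":[0,0,0],"xyz":[0,-0.0045,-0.0004],"grip":255}
  ]
}}

```text
clock: 11.72
tool_pos: [0.7125, 0.1333, 0.1405]
eef_rot: [0.051, 0.999, 0.001, 0.0]
contact_force: [-0.1, 5.7, 2.4]
opening: 0.004
finger_force: 2.7
```

Call:
{"fn": "carry_out", "kwargs": {
  "plan": [
    {"rot":[0,0,0],"xyz":[0,-0.0015,0],"grip":255},
    {"rot":[0,0,0],"xyz":[0,-0.003,-0.0003],"grip":255},
    {"rot":[0,0,0],"xyz":[0,-0.0045,-0.0004],"grip":255}
  ]
}}

```text
clock: 11.97
tool_pos: [0.712, 0.1288, 0.1409]
eef_rot: [0.051, 0.999, 0.001, 0.0]
contact_force: [0.2, 5.1, 2.3]
opening: 0.003
finger_force: 2.6
```

```bash
python3 - <<'E'
from h import *
s=st()
E
```

```text
t 11.9667 pos [0.712  0.1288 0.1409] yaw-kiln 3.1454 z [ 0.     0.002 -1.   ] kiln 0.0999 0.2278 Fk -0.33 5.11 2.28 open 0.003231022460688941
```

Call:
{"fn": "carry_out", "kwargs": {
  "plan": [
    {"rot":[0,0,0],"xyz":[0,-0.002,-0.0006],"grip":255},
    {"rot":[0,0,0],"xyz":[0,-0.004,-0.001],"grip":255},
    {"rot":[0,0,0],"xyz":[0,-0.006,-0.0013],"grip":255},
    {"rot":[0,0,0],"xyz":[0,-0.008,-0.0015],"grip":255}
  ]
}}

```text
clock: 12.3
tool_pos: [0.7112, 0.1193, 0.142]
eef_rot: [0.051, 0.999, -0.0, -0.0]
contact_force: [0.5, 4.6, 0.8]
opening: 0.003
finger_force: 2.0
```

Call:
{"fn": "carry_out", "kwargs": {
  "plan": [
    {"rot":[0,0,0],"xyz":[0,-0.0015,-0.0002],"grip":255},
    {"rot":[0,0,0],"xyz":[0,-0.003,-0.0004],"grip":255},
    {"rot":[0,0,0],"xyz":[0,-0.0045,-0.0006],"grip":255},
    {"rot":[0,0,0],"xyz":[0,-0.006,-0.0008],"grip":255}
  ]
}}

```text
clock: 12.63
tool_pos: [0.7106, 0.1131, 0.1426]
eef_rot: [0.051, 0.999, -0.0, -0.0]
contact_force: [0.1, 3.3, 1.4]
opening: 0.006
finger_force: 1.5
```

Call:
{"fn": "carry_out", "kwargs": {
  "plan": [
    {"rot":[0,0,0],"xyz":[0,-0.002,-0.0002],"grip":255},
    {"rot":[0,0,0],"xyz":[0,-0.004,-0.0004],"grip":255},
    {"rot":[0,0,0],"xyz":[0,-0.006,-0.0006],"grip":255},
    {"rot":[0,0,0],"xyz":[0,-0.008,-0.0007],"grip":255}
  ]
}}

```text
clock: 12.97
tool_pos: [0.7098, 0.1055, 0.1436]
eef_rot: [0.051, 0.999, -0.0, 0.0]
contact_force: [-0.2, 3.2, 1.8]
opening: 0.001
finger_force: 1.8
```

```bash
python3 - <<'E'
from h import *
s=st()
E
```

```text
t 12.9667 pos [0.7098 0.1055 0.1436] yaw-kiln 3.1446 z [ 0. -0. -1.] kiln 0.1002 0.2044 Fk -0.54 3.19 1.84 open 0.0014500254404256727
```

Call:
{"fn": "carry_out", "kwargs": {
  "plan": [
    {"rot":[0,0,0],"xyz":[0,-0.002,-0.0003],"grip":255},
    {"rot":[0,0,0],"xyz":[0,-0.004,-0.0005],"grip":255},
    {"rot":[0,0,0],"xyz":[0,-0.006,-0.0007],"grip":255},
    {"rot":[0,0,0],"xyz":[0,-0.008,-0.0009],"grip":255},
    {"rot":[0,0,0],"xyz":[0,-0.01,-0.001],"grip":255},
    {"rot":[0,0,0],"xyz":[0,-0.012,-0.0012],"grip":255}
  ]
}}

```text
clock: 13.47
tool_pos: [0.7086, 0.0926, 0.1444]
eef_rot: [0.052, 0.999, -0.001, -0.0]
contact_force: [0.5, 0.9, 0.7]
opening: 0.007
finger_force: 0.4
```

Call:
{"fn": "carry_out", "kwargs": {
  "plan": [
    {"rot":[0,0,0],"xyz":[0,-0.0015,-0.0002],"grip":255},
    {"rot":[0,0,0],"xyz":[0,-0.003,-0.0004],"grip":255},
    {"rot":[0,0,0],"xyz":[0,-0.0045,-0.0006],"grip":255},
    {"rot":[0,0,0],"xyz":[0,-0.006,-0.0007],"grip":255}
  ]
}}

```text
clock: 13.8
tool_pos: [0.708, 0.0874, 0.1453]
eef_rot: [0.051, 0.999, -0.0, -0.0]
contact_force: [-0.6, 1.6, 0.2]
opening: 0.003
finger_force: 0.3
```

Call:
{"fn": "carry_out", "kwargs": {
  "plan": [
    {"rot":[0,0,0],"xyz":[0,-0.0015,-0.0002],"grip":255},
    {"rot":[0,0,0],"xyz":[0,-0.003,-0.0003],"grip":255},
    {"rot":[0,0,0],"xyz":[0,-0.0045,-0.0004],"grip":255},
    {"rot":[0,0,0],"xyz":[0,-0.006,-0.0005],"grip":255}
  ]
}}

```text
clock: 14.13
tool_pos: [0.7073, 0.0816, 0.1458]
eef_rot: [0.051, 0.999, -0.0, -0.0]
contact_force: [-0.0, 1.1, -0.3]
opening: 0.005
finger_force: 0.2
```

```bash
python3 - <<'E'
from h import *
s=st()
E
```

```text
t 14.1333 pos [0.7073 0.0816 0.1458] yaw-kiln 3.1446 z [-0. -0. -1.] kiln 0.1002 0.1804 Fk -0.15 1.08 -0.3 open 0.004913116030121693
```

Entry at -19 passed smoothly. About 53 mm remain.

Call:
{"fn": "carry_out", "kwargs": {
  "plan": [
    {"rot":[0,0,0],"xyz":[0,-0.002,-0.0001],"grip":255},
    {"rot":[0,0,0],"xyz":[0,-0.004,-0.0002],"grip":255},
    {"rot":[0,0,0],"xyz":[0,-0.006,-0.0003],"grip":255},
    {"rot":[0,0,0],"xyz":[0,-0.008,-0.0004],"grip":255},
    {"rot":[0,0,0],"xyz":[0,-0.01,-0.0005],"grip":255},
    {"rot":[0,0,0],"xyz":[0,-0.012,-0.0006],"grip":255},
    {"rot":[0,0,0],"xyz":[0,-0.014,-0.0007],"grip":255}
  ]
}}

```text
clock: 14.72
tool_pos: [0.706, 0.0676, 0.1465]
eef_rot: [0.051, 0.999, -0.0, 0.0]
contact_force: [-0.8, 0.4, -0.6]
opening: 0.003
finger_force: 0.2
```

Call:
{"fn": "carry_out", "kwargs": {
  "plan": [
    {"rot":[0,0,0],"xyz":[0,-0.002,-0.0001],"grip":255},
    {"rot":[0,0,0],"xyz":[0,-0.004,-0.0002],"grip":255},
    {"rot":[0,0,0],"xyz":[0,-0.006,-0.0003],"grip":255},
    {"rot":[0,0,0],"xyz":[0,-0.008,-0.0004],"grip":255}
  ]
}}

```text
clock: 15.05
tool_pos: [0.7051, 0.0598, 0.1469]
eef_rot: [0.051, 0.999, -0.0, -0.0]
contact_force: [-0.2, 0.0, -0.6]
opening: 0.005
finger_force: 0.2
```

Call:
{"fn": "carry_out", "kwargs": {
  "plan": [
    {"rot":[0,0,0],"xyz":[0,-0.0015,-0.0001],"grip":255},
    {"rot":[0,0,0],"xyz":[0,-0.003,-0.0002],"grip":255},
    {"rot":[0,0,0],"xyz":[0,-0.0045,-0.0003],"grip":255},
    {"rot":[0,0,0],"xyz":[0,-0.006,-0.0004],"grip":255}
  ]
}}

```text
clock: 15.38
tool_pos: [0.7045, 0.0539, 0.1474]
eef_rot: [0.051, 0.999, -0.0, 0.0]
contact_force: [0.0, 0.0, 0.5]
opening: 0.008
finger_force: 0.2
```

```bash
python3 - <<'E'
from h import *
s=st()
E
```

```text
t 15.3833 pos [0.7045 0.0539 0.1474] yaw-kiln 3.1446 z [ 0. -0. -1.] kiln 0.1003 0.1525 Fk 0.02 0.04 0.49 open 0.0079193431620588
```

```bash
python3 - <<'E'
from h import *
im=cv2.cvtColor(r.snapshot('wrist'),cv2.COLOR_RGB2BGR)
cv2.imwrite('pics/w3.png',cv2.resize(im[130:300,60:420],(720,340),interpolation=2))
E
```

```text
(no output)
```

View pics/w3.png

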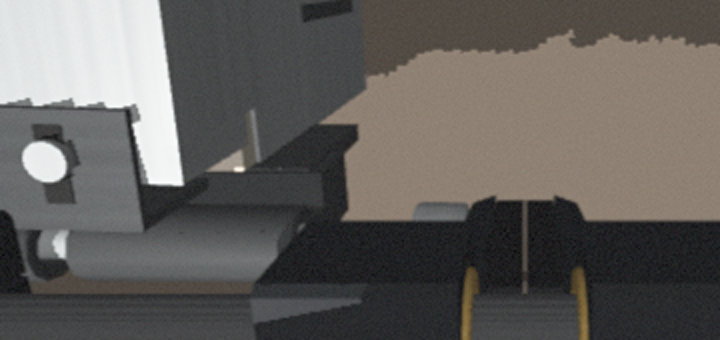

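The pin head at (415–468, 212) sits right against the finger, and the shaft shows between the knuckles at (60,243). I'll keep pushing.

Call:
{"fn": "carry_out", "kwargs": {
  "plan": [
    {"rot":[0,0,0],"xyz":[0,-0.002,0],"grip":255},
    {"rot":[0,0,0],"xyz":[0,-0.004,0],"grip":255},
    {"rot":[0,0,0],"xyz":[0,-0.006,0],"grip":255},
    {"rot":[0,0,0],"xyz":[0,-0.008,0],"grip":255},
    {"rot":[0,0,0],"xyz":[0,-0.01,0],"grip":255},
    {"rot":[0,0,0],"xyz":[0,-0.012,0],"grip":255},
    {"rot":[0,0,0],"xyz":[0,-0.014,0],"grip":255}
  ]
}}

```text
clock: 16.02
tool_pos: [0.7031, 0.0399, 0.1474]
eef_rot: [0.051, 0.999, -0.0, 0.0]
contact_force: [-0.8, 1.1, 0.8]
opening: -0.001
finger_force: 0.3
```

Call:
{"fn": "carry_out", "kwargs": {
  "plan": [
    {"rot":[0,0,0],"xyz":[0,-0.0015,0],"grip":255},
    {"rot":[0,0,0],"xyz":[0,-0.003,0],"grip":255},
    {"rot":[0,0,0],"xyz":[0,-0.0045,0],"grip":255},
    {"rot":[0,0,0],"xyz":[0,-0.006,0],"grip":255}
  ]
}}

```text
clock: 16.35
tool_pos: [0.7025, 0.034, 0.1474]
eef_rot: [0.051, 0.999, 0.0, 0.0]
contact_force: [-0.6, 0.1, -0.4]
opening: 0.006
finger_force: 0.3
```

Call:
{"fn": "carry_out", "kwargs": {
  "plan": [
    {"rot":[0,0,0],"xyz":[0,-0.001,0],"grip":255},
    {"rot":[0,0,0],"xyz":[0,-0.002,0],"grip":255},
    {"rot":[0,0,0],"xyz":[0,-0.003,0],"grip":255}
  ]
}}

```text
clock: 16.6
tool_pos: [0.7022, 0.0311, 0.1474]
eef_rot: [0.051, 0.999, 0.0, 0.0]
contact_force: [-0.6, 0.4, 0.9]
opening: 0.004
finger_force: 0.4
```

```bash
python3 - <<'E'
from h import *
s=st()
E
```

```text
t 16.6 pos [0.7022 0.0311 0.1474] yaw-kiln 3.1447 z [ 0.  0. -1.] kiln 0.1004 0.1296 Fk -0.68 0.33 0.91 open 0.004115386398890754
```

Call:
{"fn": "carry_out", "kwargs": {
  "plan": [
    {"rot":[0,0,0],"xyz":[0,-0.0007,0],"grip":255},
    {"rot":[0,0,0],"xyz":[0,-0.0014,0],"grip":255},
    {"rot":[0,0,0],"xyz":[0,-0.002,0],"grip":255}
  ]
}}

```text
clock: 16.85
tool_pos: [0.702, 0.0291, 0.1474]
eef_rot: [0.051, 0.999, 0.0, 0.0]
contact_force: [-0.5, 1.9, 0.0]
opening: 0.007
finger_force: 0.4
```

Call:
{"fn": "carry_out", "kwargs": {
  "plan": [
    {"rot":[0,0,0],"xyz":[0,-0.0007,0],"grip":255},
    {"rot":[0,0,0],"xyz":[0,-0.0014,0],"grip":255},
    {"rot":[0,0,0],"xyz":[0,-0.002,0],"grip":255}
  ]
}}

```text
clock: 17.1
tool_pos: [0.7018, 0.0271, 0.1474]
eef_rot: [0.051, 0.999, -0.0, 0.0]
contact_force: [0.1, 1.2, 1.3]
opening: 0.007
finger_force: 0.4
```

Call:
{"fn": "carry_out", "kwargs": {
  "plan": [
    {"rot":[0,0,0],"xyz":[0,-0.0005,0],"grip":255},
    {"rot":[0,0,0],"xyz":[0,-0.001,0],"grip":255},
    {"rot":[0,0,0],"xyz":[0,-0.001,0],"grip":255}
  ]
}}

```text
clock: 17.35
tool_pos: [0.7017, 0.0259, 0.1474]
eef_rot: [0.051, 0.999, -0.0, 0.0]
contact_force: [-0.0, 0.4, -0.3]
opening: 0.003
finger_force: 0.3
```

```bash
python3 - <<'E'
from h import *
s=st()
E
```

```text
t 17.35 pos [0.7017 0.0259 0.1474] yaw-kiln 3.1444 z [ 0. -0. -1.] kiln 0.1004 0.1244 Fk -0.06 0.36 -0.33 open 0.0034626545935428506
```

Call:
{"fn": "carry_out", "kwargs": {
  "plan": [
    {"rot":[0,0,0],"xyz":[0,-0.0007,0],"grip":255},
    {"rot":[0,0,0],"xyz":[0,-0.0014,0],"grip":255},
    {"rot":[0,0,0],"xyz":[0,-0.002,0],"grip":255}
  ]
}}

```text
clock: 17.6
tool_pos: [0.7015, 0.0253, 0.1475]
eef_rot: [0.051, 0.999, 0.001, 0.0]
contact_force: [0.8, 3.1, -0.4]
opening: 0.006
finger_force: 1.9
```

Call:
{"fn": "carry_out", "kwargs": {
  "plan": [
    {"rot":[0,0,0],"xyz":[0,-0.0007,0],"grip":255},
    {"rot":[0,0,0],"xyz":[0,-0.0014,0],"grip":255},
    {"rot":[0,0,0],"xyz":[0,-0.002,0],"grip":255}
  ]
}}

```text
clock: 17.85
tool_pos: [0.7015, 0.0252, 0.1476]
eef_rot: [0.05, 0.999, 0.002, 0.0]
contact_force: [2.2, 7.1, -2.7]
opening: -0.001
finger_force: 3.6
```

Call:
{"fn": "carry_out", "kwargs": {
  "plan": [
    {"rot":[0,0,0],"xyz":[0,-0.0007,0],"grip":255},
    {"rot":[0,0,0],"xyz":[0,-0.0014,0],"grip":255},
    {"rot":[0,0,0],"xyz":[0,-0.002,0],"grip":255}
  ]
}}

```text
clock: 18.1
tool_pos: [0.7015, 0.0251, 0.1477]
eef_rot: [0.05, 0.999, 0.004, 0.001]
contact_force: [3.1, 9.2, -3.3]
opening: 0.001
finger_force: 4.9
```

```bash
python3 - <<'E'
from h import *
s=st()
im=cv2.cvtColor(r.snapshot('wrist'),cv2.COLOR_RGB2BGR)
cv2.imwrite('pics/w4.png',cv2.resize(im[130:300,60:420],(720,340),interpolation=2))
E
```

```text
t 18.1 pos [0.7015 0.0251 0.1477] yaw-kiln 3.1477 z [ 0.002  0.008 -1.   ] kiln 0.1003 0.1236 Fk 2.12 9.52 -3.3 open 0.0012763486063113309
```

Hard stop reached with the force rising to 9.5 N. I'll back off and check that the head is seated.

Call:
{"fn": "carry_out", "kwargs": {
  "plan": [
    {"rot":[0,0,0],"xyz":[0,0.006,0],"grip":255},
    {"rot":[0,0,0],"xyz":[0,0.015,0],"grip":255},
    {"rot":[0,0,0],"xyz":[0,0.035,0],"grip":255},
    {"rot":[0,0,0],"xyz":[0,0.035,-0.04],"grip":255},
    {"rot":[0,0,0],"xyz":[-0.01,0.01,-0.08],"grip":255},
    {"rot":[0,0,0],"xyz":[-0.01,-0.03,-0.1],"grip":255},
    {"rot":[0,0,0],"xyz":[-0.01,-0.03,-0.1],"grip":255},
    {"rot":[0,0,0],"xyz":[-0.01,-0.03,-0.1],"grip":255}
  ]
}}

```text
clock: 18.82
tool_pos: [0.7091, -0.0162, 0.2491]
eef_rot: [0.055, 0.998, -0.002, 0.002]
contact_force: [-0.3, -0.8, -0.9]
opening: 0.006
finger_force: 0.0
```

```bash
python3 - <<'E'
from h import *
s=st(); np.save('w5.npy',np.r_[s['tool_pos'],s['eef_rot']])
im=cv2.cvtColor(r.snapshot('wrist'),cv2.COLOR_RGB2BGR)
cv2.imwrite('pics/w5.png',cv2.resize(im[60:300,130:530],(800,480),interpolation=2))
c=cam('wrist',s)
print(proj(c,K(KP,[[.1,.096,.154],[.1,.110,.154],[.1,.04,.154]])))
E
```

```text
t 18.8167 pos [ 0.7091 -0.0162  0.2491] yaw-kiln 3.1368 z [ 0.003 -0.005 -1.   ] kiln 0.1123 0.0833 Fk -0.21 -0.85 -0.9 open 0.005513871133187386
[[337.37963839 184.22766286]
 [353.71169994 184.16722784]
 [272.15623893 184.46901496]]
```

View pics/w5.png

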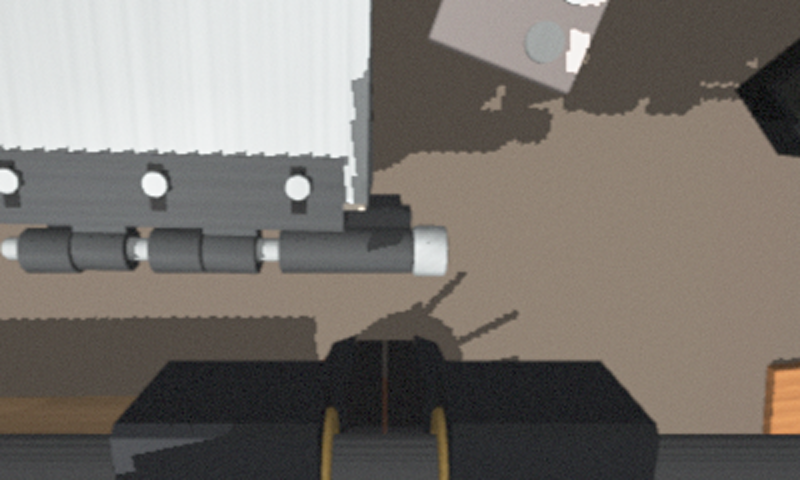

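The picture confirms it: the pin head at (430,250) sits flush on the long knuckle, and the nose stands out at the far end at (8,250). Now the button.

```bash
python3 - <<'E'
from h import *
p=K(KP,[[-.04,-.1235,.25],[-.04,-.1235,.165]])
rel(*[(*q,KP[2]+np.pi) for q in p])
E
```

```text
xyz [ 0.1507 -0.2099 -0.0021] rot [-0.002  0.001 -0.001] rows 6.2
xyz [ 0.1508 -0.2097  0.0829] rot [-0.002  0.001 -0.001] rows 6.5
```

Call:
{"fn": "carry_out", "kwargs": {
  "plan": [
    {"rot":[0,0,0],"xyz":[0.151,-0.21,-0.005],"grip":255},
    {"rot":[0,0,0],"xyz":[0.151,-0.21,-0.005],"grip":255},
    {"rot":[0,0,0],"xyz":[0.151,-0.21,-0.005],"grip":255},
    {"rot":[0,0,0],"xyz":[0.151,-0.21,-0.005],"grip":255},
    {"rot":[0,0,0],"xyz":[0.151,-0.21,-0.005],"grip":255},
    {"rot":[0,0,0],"xyz":[0.151,-0.21,-0.005],"grip":255},
    {"rot":[0,0,0],"xyz":[0.151,-0.21,-0.005],"grip":255},
    {"rot":[0,0,0],"xyz":[0.151,-0.21,-0.005],"grip":255}
  ]
}}

```text
clock: 19.53
tool_pos: [0.5331, -0.2067, 0.2507]
eef_rot: [0.053, 0.999, -0.001, -0.002]
contact_force: [-0.3, -0.1, -0.2]
opening: 0.004
finger_force: 0.0
```

```bash
python3 - <<'E'
from h import *
s=st()
p=K(KP,[[-.04,-.1235,.165]])
rel(*[(*q,KP[2]+np.pi) for q in p])
E
```

```text
t 19.5333 pos [ 0.5331 -0.2067  0.2507] yaw-kiln 3.1407 z [-0.005 -0.001 -1.   ] kiln -0.0426 -0.1247 Fk -0.29 -0.16 -0.19 open 0.003977630617749574
xyz [-0.0031  0.0014  0.0857] rot [-0.002 -0.005 -0.001] rows 2.1
```

Pressing in this pose would leave only about 4 mm between the gripper body and the handle. I'll turn 90° first.

Call:
{"fn": "carry_out", "kwargs": {
  "plan": [
    {"rot":[0,0,1.57],"xyz":[-0.001,0.001,0],"grip":255},
    {"rot":[0,0,1.57],"xyz":[-0.001,0.001,0],"grip":255},
    {"rot":[0,0,1.57],"xyz":[-0.001,0.001,0],"grip":255},
    {"rot":[0,0,1.57],"xyz":[-0.001,0.001,0],"grip":255},
    {"rot":[0,0,1.57],"xyz":[-0.001,0.001,0],"grip":255},
    {"rot":[0,0,1.57],"xyz":[-0.001,0.001,0],"grip":255},
    {"rot":[0,0,1.57],"xyz":[-0.001,0.001,0],"grip":255},
    {"rot":[0,0,1.57],"xyz":[-0.001,0.001,0],"grip":255}
  ]
}}

```text
clock: 20.2
tool_pos: [0.5385, -0.1996, 0.2517]
eef_rot: [0.524, 0.851, 0.001, -0.001]
contact_force: [0.2, -0.1, 0.1]
opening: 0.01
finger_force: 0.0
```

Call:
{"fn": "carry_out", "kwargs": {
  "plan": [
    {"rot":[0,0,0.6],"xyz":[0,0,0],"grip":255},
    {"rot":[0,0,0.6],"xyz":[0,0,0],"grip":255},
    {"rot":[0,0,0.6],"xyz":[0,0,0],"grip":255},
    {"rot":[0,0,0.6],"xyz":[0,0,0],"grip":255},
    {"rot":[0,0,0.6],"xyz":[0,0,0],"grip":255},
    {"rot":[0,0,0.6],"xyz":[0,0,0],"grip":255}
  ]
}}

```text
clock: 20.7
tool_pos: [0.5385, -0.1997, 0.2518]
eef_rot: [0.751, 0.66, 0.0, -0.001]
contact_force: [-0.5, 0.8, -0.1]
opening: 0.001
finger_force: 0.0
```

```bash
python3 - <<'E'
from h import *
s=st()
p=K(KP,[[-.04,-.1245,.162]])
rel(*[(*q,KP[2]+np.pi/2) for q in p])
E
```

```text
t 20.7 pos [ 0.5385 -0.1997  0.2518] yaw-kiln 1.547 z [-0.     0.001 -1.   ] kiln -0.038 -0.1171 Fk -0.62 0.75 -0.09 open 0.001110961128993916
xyz [-0.0075 -0.0018  0.0898] rot [-0.    -0.001 -0.024] rows 2.2
```

Call:
{"fn": "carry_out", "kwargs": {
  "plan": [
    {"rot":[0,0,-0.02],"xyz":[-0.0075,-0.002,0.03],"grip":255},
    {"rot":[0,0,-0.02],"xyz":[-0.0075,-0.002,0.06],"grip":255},
    {"rot":[0,0,-0.02],"xyz":[-0.0075,-0.002,0.08],"grip":255},
    {"rot":[0,0,-0.02],"xyz":[-0.0075,-0.002,0.09],"grip":255},
    {"rot":[0,0,-0.02],"xyz":[-0.0075,-0.002,0.09],"grip":255},
    {"rot":[0,0,-0.02],"xyz":[-0.0075,-0.002,0.09],"grip":255}
  ]
}}

```text
clock: 21.2
tool_pos: [0.5351, -0.209, 0.1624]
eef_rot: [0.745, 0.668, 0.0, -0.0]
contact_force: [-0.1, -0.5, -0.4]
opening: 0.003
finger_force: 0.0
```

```bash
python3 - <<'E'
from h import *
s=st()
E
```

```text
t 21.2 pos [ 0.5351 -0.209   0.1624] yaw-kiln 1.5677 z [ 0.     0.001 -1.   ] kiln -0.0404 -0.1268 Fk -0.02 -0.54 -0.37 open 0.0032003487060305513
```

Call:
{"fn": "carry_out", "kwargs": {
  "plan": [
    {"rot":[0,0,0],"xyz":[0.002,0,0.003],"grip":255},
    {"rot":[0,0,0],"xyz":[0.002,0,0.006],"grip":255},
    {"rot":[0,0,0],"xyz":[0.002,0,0.008],"grip":255},
    {"rot":[0,0,0],"xyz":[0.002,0,0.01],"grip":255},
    {"rot":[0,0,0],"xyz":[0.002,0,0.01],"grip":255}
  ]
}}

```text
clock: 21.62
tool_pos: [0.5358, -0.2079, 0.153]
eef_rot: [0.745, 0.667, 0.001, 0.001]
contact_force: [2.0, 1.5, 3.9]
opening: 0.007
finger_force: 1.9
```

Call:
{"fn": "carry_out", "kwargs": {
  "plan": [
    {"rot":[0,0,0],"xyz":[0,0,0.001],"grip":255},
    {"rot":[0,0,0],"xyz":[0,0,0.002],"grip":255},
    {"rot":[0,0,0],"xyz":[0,0,0.002],"grip":255}
  ]
}}

```text
clock: 21.87
tool_pos: [0.5358, -0.2079, 0.1515]
eef_rot: [0.745, 0.667, 0.001, 0.001]
contact_force: [0.6, 2.5, 8.2]
opening: 0.005
finger_force: 4.0
```

Call:
{"fn": "carry_out", "kwargs": {
  "plan": [
    {"rot":[0,0,0],"xyz":[0,0,0.001],"grip":255},
    {"rot":[0,0,0],"xyz":[0,0,0.002],"grip":255},
    {"rot":[0,0,0],"xyz":[0,0,0.002],"grip":255}
  ]
}}

```text
clock: 22.12
tool_pos: [0.5358, -0.2079, 0.1512]
eef_rot: [0.745, 0.667, 0.001, 0.002]
contact_force: [-3.0, 2.9, 22.2]
opening: 0.005
finger_force: 10.9
```

Call:
{"fn": "carry_out", "kwargs": {
  "plan": [
    {"rot":[0,0,0],"xyz":[0,0,0],"grip":255},
    {"rot":[0,0,0],"xyz":[0,0,-0.005],"grip":255},
    {"rot":[0,0,0],"xyz":[0,0,-0.015],"grip":255},
    {"rot":[0,0,0],"xyz":[0,0,-0.04],"grip":255},
    {"rot":[0,0,0],"xyz":[-0.005,0,-0.08],"grip":255},
    {"rot":[0,0,0],"xyz":[-0.005,0,-0.12],"grip":255},
    {"rot":[0,0,0],"xyz":[-0.005,0,-0.12],"grip":255},
    {"rot":[0,0,0],"xyz":[-0.005,0,-0.12],"grip":255}
  ]
}}

```text
clock: 22.78
tool_pos: [0.5343, -0.2145, 0.2703]
eef_rot: [0.746, 0.666, 0.0, 0.002]
contact_force: [0.5, -0.3, -0.1]
opening: 0.007
finger_force: 0.0
```

```bash
python3 - <<'E'
from h import *
s=st()
a=cv2.cvtColor(r.snapshot('side'),cv2.COLOR_RGB2BGR)
cv2.imwrite('pics/end.png',cv2.resize(a[160:330,280:450],(600,600),interpolation=2))
E
```

```text
t 22.7833 pos [ 0.5343 -0.2145  0.2703] yaw-kiln 1.5632 z [ 0.003 -0.002 -1.   ] kiln -0.0407 -0.1323 Fk 0.56 -0.28 -0.14 open 0.007009049373415762
```

View pics/end.png

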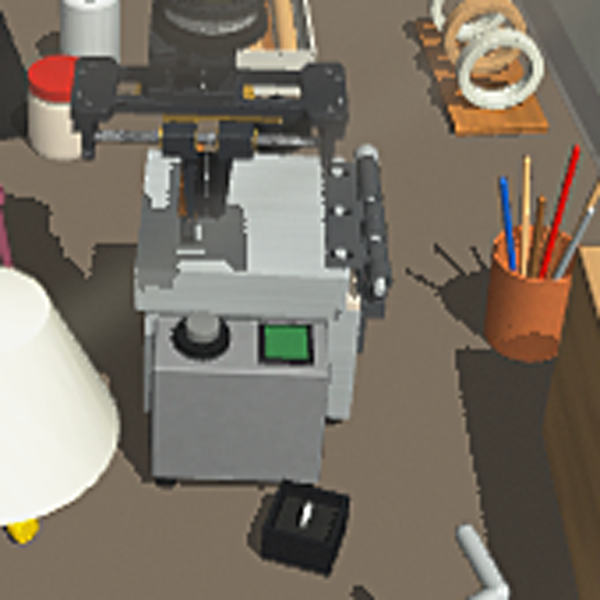

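The side view shows the button up at (203,328), the pin home with its head at (368,155), and the ring box and the rest of the visible things in place. Handing in.

```bash
python3 -c "
from plant import r
print(r.finish_job())"
```

```text
the job is handed in; nothing more can be done
None
```

The lid is back on its hinge with the pin's head fully home, the start button was pressed fully down and came up again, the other things on the table were left alone, and the job was handed in at about 23 s.

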